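Load a power module into the programming dock through its spring flap

ROBOT

A 7-joint arm with a two-finger parallel gripper is mounted at the origin on the work surface. World frame = base frame: x ahead of the robot, y to its left, z up, the work surface at z = 0. Lengths are in m, angles in rad, forces in N, time in s.
With the tool pointing down it reaches from about 0.35 to 0.9 m from the base axis. Payload 8.1 kg.
Tool frame: the origin (TCP) lies at the very end of the fingers, on their centre line; the grasp point (between the pads) lies 19 mm behind it; z points along the fingers, y is the direction in which the jaws open and shut (so a half turn about z gives the same grasp; the last joint's range is limited). The gripper opens to 92 mm and grips with 3 to 60 N. Pads are 19 mm wide; open, the fingers measure 130 mm over their backs; the gripper's body (75 mm by 190 mm) begins 47 mm behind the grasp point.
Start: joints at [-1.361, 0.434, 0.025, 1.573, -0.012, 1.134, -0.075], TCP at [0.192, 0.595, 0.227] pointing down, gripper open.
Joint ranges: [-2.62, 2.62], [-0.44, 2.09], [-1.27, 1.32], [0.08, 2.57], [-1.32, 4.46], [0.12, 2], [-2.74, 2.74]. Speed limits (rad/s): [2.22, 2.22, 3.01, 3.01, 3.14, 3.14, 3.14].

INTERFACE

Orientations are given as a rotation vector (axis times angle).
In Python, from cell import observe, get_image, sign_off gives the robot as it stands.
- The arm moves only by the tool arm_command, never from a script. Its argument "deltas" is a list of rows, each an object with "xyz": the shift along the tool's x, y, z in cm, a list of three; "turn": the turn about the tool's z in degrees; "jaw": the closure in counts, from 0 (fully open) to 255 (shut). A call has 1 to 5 rows; each row is the pose to reach, as a shift and turn from the pose measured when the call began, along the tool's axes at that moment; what a row does not reach only later rows make up. A row lasts 1/12 s, in which the tool goes at most 41.7 mm and 7.16 degrees, less where a joint would pass 70% of its speed; a pose out of reach is approached as far as the arm can. A call with a gripper value outside its range is refused whole. The fingers move at their own pace and stop on an object; "force" is the grip in N (left out, the last holds). Time passes only in rows, so rows that repeat a pose let the fingers close. It gives the time, the measured TCP pose, the force and the opening at its end, in the units of the state.
- observe(): the state, without advancing time (a new reading comes with each control period).
- get_image(name): name is "scene" or "top" or "wrist"; returns a dict with "frame" (420x560x3 uint8, red, green, blue), "depth" (420x560 float32, m along the optical axis (not along the pixel's ray), 0 where there is no reading), "camera_matrix" (3x3 intrinsics, pixels), "cam_to_world" (4x4, takes a point from camera to world coordinates). Camera axes: x right, y up, looking along -z (the intrinsics and any distortion apply to the point x, -y, -z); pixel columns grow to the right and rows downward; lengths in m; the calibration is good to about 2 mm. A picture is of the moment at which its call begins.
- sign_off(): hands the job in, once; it reports no verdict.
The state is a dict: "clock": time; "joints": joint angles; "dq": joint speeds; "joint_efforts": joint torques, N m; "position": TCP position; "ee_rot": TCP orientation; "force": force on the tool from outside, world axes, zero at the start; "ft_torque": the same for the moment, N m; "width": opening from 0.0 (shut) to 1.0 (fully open).
Only numpy, scipy, OpenCV 4.12 (cv2) and the standard library are available. Lean on these libraries where they do the work, as an engineer would, in place of code of your own. Each camera call takes 0.05 s, during which the arm holds its last target.

TASK

Lay the power module flat in the open entry of the programming dock, connector end towards the flap, then push it from behind along the lane, through the sprung flap, until it comes fully home against the stop hidden under the hood. Feel for the stop and push gently, never hard (under 30 N); then take the gripper away so that the flap closes behind the module, and leave the spool, screwdriver and carton alone.

Things in the scene. Friction and masses are not known exactly. Their poses are not given: they have to be found in the camera images.
- module_center (a point): Centre (half-way up) of the power module, a 240 to 390 g aluminium block with cooling ribs, 110 long x 32 wide x 36 mm high. Its x axis runs lengthwise towards the connector end, z up. The last 14 mm at that end are a lower black plastic block, 26 mm high, with four brass blades on top; the other (tail) end is a flat plain face. It starts flat on the bench.
- module_nose (a point): Middle of the end face of the module's connector end: 55 mm ahead of the module's centre along its x axis, 13 mm above its underside.
- dock: The fixed programming dock. Origin on the bench, on the lane's centre line in the plane of the closed flap; x along the lane in the push direction, z up. All dock coordinates below are in this frame. Aluminium floor plate, top at z = 10 mm, from x = -130 to 235 mm. From x = 0 to 60 mm the lane is open above and 20 mm wider on the +y side, where the flap swings, then narrows again to 37 mm.
- entry (a point): Point on the floor of the entry (z = 10 mm), on the centre line, 75 mm before the flap: the module's centre goes over it. The entry, open above and at its rear end, runs from x = -130 mm to the flap at x = 0 between low grey plastic rails 37 mm apart, their tops at z = 18 mm.
- hood (a point): Top front edge of the fixed grey hood, on the centre line, x = 105, z = 56 mm. It covers the lane to x = 230 mm; inside it is 42 mm high. In it, out of sight, is a rigid rubber-faced stop, set differently each time: its face is at x = 162 to 202 mm, so the tail of a module that is home lies at x = 52 to 92 mm, in the open gap between flap and hood. Only the rising push force tells where it is.
- hinge (a point): Top of the upright hinge pin of the flap, at x = 0, y = +31, z = 50 mm. The flap, a steel plate 45 mm long and 3 mm thick, reaches from there across the lane to y = -14 mm; its top is at z = 50 mm.
- flap (a joint): Angle of the sprung swing flap: 0 rad closed, up to 1.5 rad as it is pushed open in the push direction (+x). Spring torque 0.054 N m closed, 0.13 N m at 1.3 rad: pushing the module through takes about 2 to 6 N, and the flap drags on the module's side. It closes by itself once the module's tail is about 45 mm past it and nothing else is in its way.
- spool: Bystander: black plastic solder-wire spool standing on its flange, 60 mm across, 42 mm high; origin under its centre.
- driver: Bystander: screwdriver 170 mm long lying on the bench.
- carton: Bystander: open white parts carton 90 x 110 x 50 mm, to the robot's right; origin under its centre.
Things that resemble listed ones, but are neither listed nor needed, are in the scene too. Several things look just like the part that bears module_center: the one meant starts nearest to the robot's base.

How it is judged:
By the outcome, as a careful person would: the job done as asked, in the order asked, and still so for the second after the job is handed in, with the robot touching nothing.
It also fails if it takes over 61 s, if anything falls off the work surface, if the arm or the gripper's body presses on something with over 40 N, if the wrist force passes 120 N, or if a joint passes its speed limit or range.

## Working session

There is one attempt and no reset: what is moved stays moved. The work goes in short steps, Python scripts to look and compute and a tool call to move; the robot and the scene stay as the last step left them, time stands still between calls to the robot, and variables do not carry over. Pictures are saved under pics/ and viewed, and the job is handed in when it is done.

Besides the shell and the picture viewer there is one more tool, called after "Request:" as name(argument=value, ...), one argument or row to a line, values as JSON. arm_command: Moves the arm, as the interface text tells. Its arguments: {"type":"object","properties":{"deltas":{"type":"array","items":{"type":"object","properties":{"xyz":{"type":"array","items":{"type":"number"}},"turn":{"type":"number"},"jaw":{"type":"number"}}}},"force":{"type":"number"}},"required":["deltas"]}

```bash
mkdir -p pics; ls; python3 - <<'E'
from cell import observe,get_image
import cv2,numpy as np,pickle
print(observe())
for n in ["scene","top","wrist"]:
    d=get_image(n); pickle.dump(d,open(f'{n}0.pkl','wb'))
    cv2.imwrite(f'pics/{n}0.png',d['frame'][:,:,::-1]); print(n,d['camera_matrix'],d['cam_to_world'],[k for k in d])
E
```

```text
pics
{'clock': 0.0, 'joints': array([-1.36059332,  0.43519807,  0.02497628,  1.57410283, -0.01155652,
        1.1339648 , -0.07508373]), 'dq': array([ 3.33502756e-04, -1.31841087e-03,  2.98540025e-04,  8.78373925e-04,
       -8.33563335e-04, -2.68279205e-05,  4.53379489e-04]), 'joint_efforts': array([-4.48795718e-04, -6.67844152e+01,  9.84706990e-01, -3.14461577e+01,
       -6.06430555e-02,  4.31045028e-02,  1.57112772e-04]), 'position': array([0.19224465, 0.59417213, 0.22595827]), 'ee_rot': array([-4.89398915e-01, -3.10317818e+00,  2.40021034e-03]), 'force': array([ 0.22244554,  0.86555031, -0.30126881]), 'ft_torque': array([-0.01898822, -0.00101362, -0.06583125]), 'width': 0.9988596347570234}
scene [[543.60380381   0.         274.67147638]
 [  0.         543.60380381 212.88507757]
 [  0.           0.           1.        ]] [[-0.23568258 -0.61048115  0.75615242  1.5761177 ]
 [ 0.97167181 -0.16206852  0.17201075  0.24030525]
 [ 0.01753918  0.77527192  0.63138405  0.90741439]
 [ 0.          0.          0.          1.        ]] ['frame', 'depth', 'camera_matrix', 'cam_to_world']
top [[394.24990942   0.         275.99860028]
 [  0.         394.24990942 210.05620538]
 [  0.           0.           1.        ]] [[-0.00898746  0.99046627 -0.13746196  0.41510268]
 [-0.99978957 -0.00636556  0.01950136  0.0182992 ]
 [ 0.01844041  0.1376083   0.99031505  1.11756614]
 [ 0.          0.          0.          1.        ]] ['frame', 'depth', 'camera_matrix', 'cam_to_world']
wrist [[373.11329682   0.         280.50982929]
 [  0.         373.11329682 211.36043086]
 [  0.           0.           1.        ]] [[ 0.30714543 -0.91491221 -0.26191094  0.1219915 ]
 [ 0.95166138  0.29484493  0.08606444  0.61621233]
 [-0.00151829 -0.27568483  0.96124688  0.38320658]
 [ 0.          0.          0.          1.        ]] ['frame', 'depth', 'camera_matrix', 'cam_to_world']
```

View pics/top0.png

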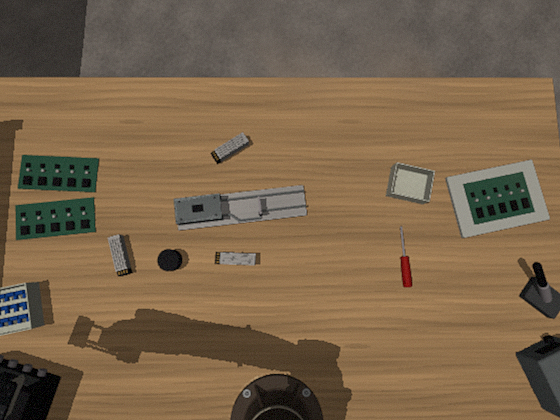

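View pics/scene0.png

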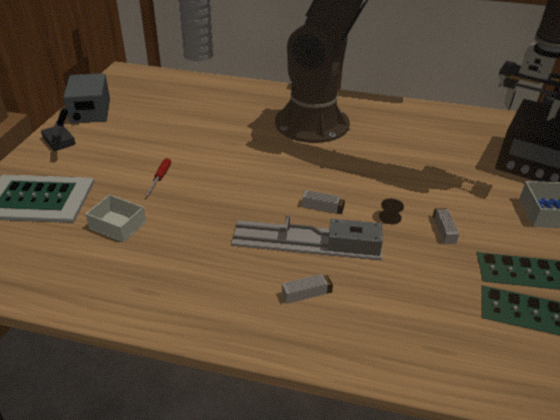

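View pics/wrist0.png

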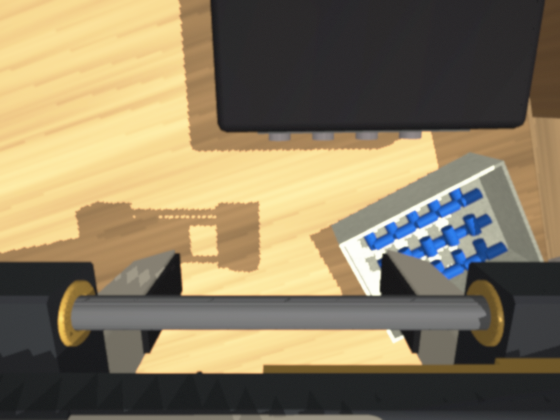

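```bash
python3 - <<'E'
import pickle,cv2,numpy as np
a=pickle.load(open('top0.pkl','rb'))['frame'][:,:,::-1][175:275,165:325]
b=pickle.load(open('scene0.pkl','rb'))['frame'][:,:,::-1][180:270,225:395]
cv2.imwrite('pics/z1.png',cv2.resize(a,(800,500),interpolation=cv2.INTER_CUBIC))
cv2.imwrite('pics/z2.png',cv2.resize(b,(800,424),interpolation=cv2.INTER_CUBIC))
E
```

```text
(no output)
```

View pics/z1.png

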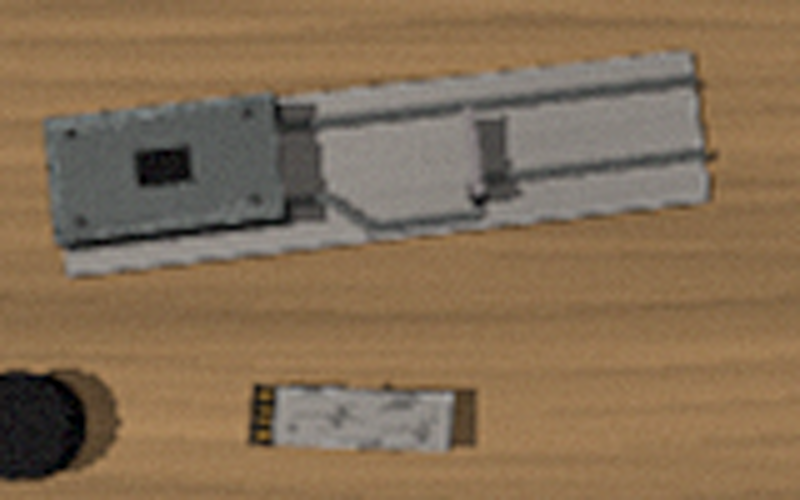

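View pics/z2.png

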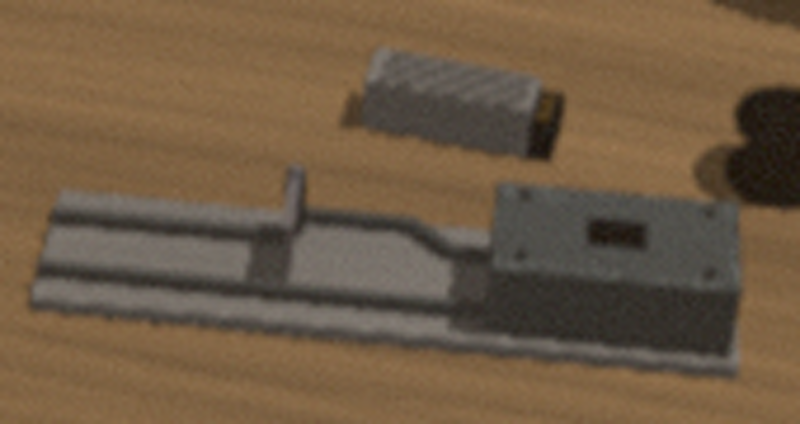

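```bash
cat > h.py <<'E'
import numpy as np,cv2,pickle
from scipy.spatial.transform import Rotation as R
def ray(d,uv,z):
    K=d['camera_matrix'];T=d['cam_to_world'];uv=np.atleast_2d(np.array(uv,float))
    p=np.c_[(uv[:,0]-K[0,2])/K[0,0],-(uv[:,1]-K[1,2])/K[1,1],-np.ones(len(uv))]
    w=p@T[:3,:3].T; o=T[:3,3]; s=(z-o[2])/w[:,2]
    return o+w*s[:,None]
def cloud(d):
    K=d['camera_matrix'];T=d['cam_to_world'];D=d['depth'];v,u=np.mgrid[:D.shape[0],:D.shape[1]]
    p=np.stack([(u-K[0,2])/K[0,0]*D,-(v-K[1,2])/K[1,1]*D,-D],-1)
    return p@T[:3,:3].T+T[:3,3]
def proj(d,P):
    K=d['camera_matrix'];T=d['cam_to_world'];p=(np.atleast_2d(P)-T[:3,3])@T[:3,:3]
    return np.c_[K[0,2]+K[0,0]*p[:,0]/-p[:,2],K[1,2]-K[1,1]*p[:,1]/-p[:,2]]
E
python3 - <<'E'
from h import *
d=pickle.load(open('top0.pkl','rb')); P=cloud(d)
def rect(m,name):
    n,l,s,c=cv2.connectedComponentsWithStats(m.astype(np.uint8))
    for i in range(1,n):
        if s[i,4]<60: continue
        q=P[l==i]; r=cv2.minAreaRect((q[:,:2]*1000).astype(np.float32))
        print(name,s[i],r,'z',np.median(q[:,2]))
roi=np.zeros(P.shape[:2],bool); roi[125:285,90:325]=1
z=P[...,2]
rect(roi&(z>.026)&(z<.048),'mod'); rect(roi&(z>.05)&(z<.07),'hood'); rect(roi&(z>.006)&(z<.08),'all')
print(np.round(z[180:232:4,170:312:8]*1000))
E
```

```text
mod [211 133  37  27 417] ((747.1749267578125, 129.8219451904297), (32.64472198486328, 109.49705505371094), 31.92208480834961) z 0.035057371748477895
mod [107 235  22  42 487] ((444.383544921875, 429.0377502441406), (109.62252044677734, 33.83340072631836), 16.048898696899414) z 0.03523149622010857
mod [157 249  22  23 385] ((430.1134033203125, 290.6773376464844), (56.64014434814453, 57.84476852416992), 46.65758514404297) z 0.04267920281370463
mod [214 253  41  13 458] ((432.67108154296875, 112.44551086425781), (109.673828125, 31.899757385253906), 87.21189880371094) z 0.03500796097739367
hood [ 173  194   49   30 1179] ((568.380615234375, 211.8859100341797), (69.57501983642578, 125.18120574951172), 6.506189823150635) z 0.05644868074103204
all [210 133  39  31 525] ((745.5716552734375, 128.8268585205078), (36.74128723144531, 110.27120971679688), 31.716083526611328) z 0.03396434246853741
all [ 173  185  133   46 4039] ((577.0623779296875, 97.53543853759766), (88.50950622558594, 364.57568359375), 6.430778980255127) z 0.012751672732967512
all [107 235  25  42 621] ((444.30242919921875, 42
[... 2368 characters left out ...]
e+01  8.000e+00
   6.000e+00  1.100e+01  1.100e+01  1.200e+01  9.000e+00  2.000e+00]
 [-1.000e+00  5.500e+01  5.800e+01  5.600e+01  5.700e+01  4.600e+01
   2.300e+01  1.000e+01  1.300e+01  1.700e+01  1.300e+01  4.000e+00
   5.000e+00  2.000e+00 -4.000e+00  1.000e+00  0.000e+00 -0.000e+00]
 [ 2.000e+00  4.000e+01  2.100e+01  1.300e+01  9.000e+00  1.000e+01
   1.200e+01  1.100e+01 -3.000e+00  5.000e+00 -1.000e+00  3.000e+00
   3.000e+00  0.000e+00 -4.000e+00 -1.000e+00  0.000e+00  4.000e+00]
 [-7.000e+00  1.300e+01  1.000e+01  1.000e+01  2.000e+00 -1.000e+00
   1.000e+00  3.000e+00  2.000e+00 -1.000e+00  2.000e+00 -2.000e+00
  -2.000e+00  3.000e+00 -1.000e+00 -2.000e+00  1.000e+00  2.000e+00]]
```

```bash
cat >> h.py <<'E'
def delta(target,yang=None):
    """world target TCP, desired heading (deg) of tool y in world"""
    from cell import observe
    s=observe(); M=R.from_rotvec(s['ee_rot']).as_matrix()
    dx=M.T@(np.array(target)-s['position'])*100
    cur=np.degrees(np.arctan2(M[1,1],M[0,1]))
    t=None if yang is None else (cur-yang+180)%360-180
    print('t',round(s['clock'],2),'pos',np.round(s['position'],4),'yhead',round(cur,2),'tilt',np.round(M[:2,2],3),'F',np.round(s['force'],1),'w',round(s['width'],3))
    print('DELTA cm',np.round(dx,2),'turn',t)
E
python3 -c "
from h import *
delta([.51,.03,.22],2)"
```

```text
t 0.15 pos [0.1923 0.5943 0.2261] yhead 72.07 tilt [-0.    -0.001] F [-0.3  0.4 -0.7] w 1.0
DELTA cm [-47.6  -43.91   0.67] turn 70.06791154887247
```

Request:
arm_command(
  deltas=[
    {"xyz": [-47.6, -43.9, 0.5], "turn": 70},
    {"xyz": [-47.6, -43.9, 0.5], "turn": 70},
    {"xyz": [-47.6, -43.9, 0.5], "turn": 70},
    {"xyz": [-47.6, -43.9, 0.5], "turn": 70},
    {"xyz": [-47.6, -43.9, 0.5], "turn": 70},
  ],
)

```text
schema error: expected keys xyz, turn, jaw
```

```bash
python3 -c "
from h import *
delta([.51,.03,.22],2)"
```

```text
t 0.15 pos [0.1923 0.5943 0.2261] yhead 72.07 tilt [-0.    -0.001] F [-0.3  0.4 -0.7] w 1.0
DELTA cm [-47.6  -43.91   0.67] turn 70.06791154887247
```

Request:
arm_command(
  deltas=[
    {"xyz": [-47.6, -43.9, 0.5], "turn": 70, "jaw": 0},
    {"xyz": [-47.6, -43.9, 0.5], "turn": 70, "jaw": 0},
    {"xyz": [-47.6, -43.9, 0.5], "turn": 70, "jaw": 0},
    {"xyz": [-47.6, -43.9, 0.5], "turn": 70, "jaw": 0},
    {"xyz": [-47.6, -43.9, 0.5], "turn": 70, "jaw": 0},
  ],
)

```text
clock: 0.57
position: [0.295, 0.4111, 0.2249]
ee_rot: [1.428, 2.798, -0.001]
force: [0.3, -0.3, 0.2]
width: 0.999
```

```bash
python3 -c "
from h import *
delta([.51,.03,.22],2)"
```

```text
t 0.57 pos [0.295  0.4111 0.2249] yhead 35.92 tilt [-0.    -0.001] F [ 0.3 -0.3  0.2] w 0.999
DELTA cm [-43.48  -4.94   0.52] turn 33.91722067959503
```

Request:
arm_command(
  deltas=[
    {"xyz": [-43.5, -5, 0.5], "turn": 34, "jaw": 0},
    {"xyz": [-43.5, -5, 0.5], "turn": 34, "jaw": 0},
    {"xyz": [-43.5, -5, 0.5], "turn": 34, "jaw": 0},
    {"xyz": [-43.5, -5, 0.5], "turn": 34, "jaw": 0},
    {"xyz": [-43.5, -5, 0.5], "turn": 34, "jaw": 0},
  ],
)

```text
clock: 0.98
position: [0.3968, 0.2295, 0.2228]
ee_rot: [2.191, 2.251, -0.001]
force: [0.9, 0.4, 0.2]
width: 1.001
```

```bash
python3 -c "
from h import *
delta([.51,.03,.22],2)"
```

```text
t 0.98 pos [0.3968 0.2295 0.2228] yhead 1.55 tilt [-0. -0.] F [0.9 0.4 0.2] w 1.001
DELTA cm [-20.25  10.77   0.29] turn -0.4499862261897931
```

Request:
arm_command(
  deltas=[
    {"xyz": [-20.2, 10.8, 0.3], "turn": 0, "jaw": 0},
    {"xyz": [-20.2, 10.8, 0.3], "turn": 0, "jaw": 0},
    {"xyz": [-20.2, 10.8, 0.3], "turn": 0, "jaw": 0},
    {"xyz": [-20.2, 10.8, 0.3], "turn": 0, "jaw": 0},
    {"xyz": [-20.2, 10.8, 0.3], "turn": 0, "jaw": 0},
  ],
)

```text
clock: 1.4
position: [0.4996, 0.0483, 0.2203]
ee_rot: [2.191, 2.252, 0.0]
force: [0.1, -0.0, 0.2]
width: 1.001
```

Request:
arm_command(
  deltas=[
    {"xyz": [0, 0, 0], "turn": 0, "jaw": 0},
    {"xyz": [0, 0, 0], "turn": 0, "jaw": 0},
    {"xyz": [0, 0, 0], "turn": 0, "jaw": 0},
  ],
)

```text
clock: 1.65
position: [0.4992, 0.0486, 0.2199]
ee_rot: [-2.191, -2.251, 0.001]
force: [-0.2, 0.7, -1.5]
width: 0.997
```

```bash
python3 - <<'E'
from h import *
from cell import get_image
delta([.51,.03,.22],2)
d=get_image('wrist'); pickle.dump(d,open('w1.pkl','wb')); cv2.imwrite('pics/w1.png',d['frame'][:,:,::-1])
E
```

```text
t 1.65 pos [0.4992 0.0486 0.2199] yhead 1.54 tilt [-0.001  0.   ] F [-0.2  0.7 -1.5] w 0.997
DELTA cm [-1.89  1.03 -0.01] turn -0.46080979691348034
```

View pics/w1.png

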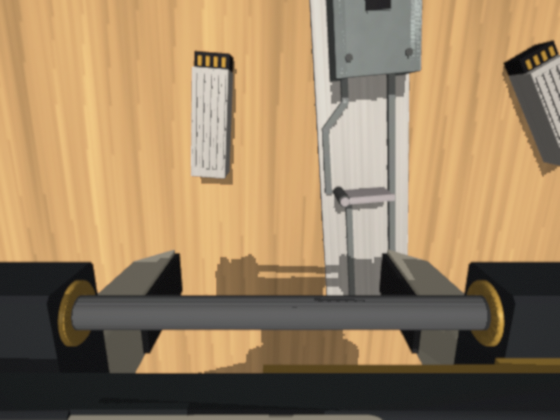

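```bash
python3 - <<'E'
from h import *
d=pickle.load(open('w1.pkl','rb')); f=d['frame'][:,:,::-1]
cv2.imwrite('pics/z3.png',cv2.resize(f[65:305,300:430],(325*1,600),interpolation=cv2.INTER_CUBIC))
cv2.imwrite('pics/z4.png',cv2.resize(f[40:190,180:245],None,fx=4,fy=4,interpolation=cv2.INTER_CUBIC))
P=cloud(d); z=P[...,2]
for v in (120,150,180,220,240,260): print(v,[ (u,int(round(z[v,u]*1000))) for u in range(318,412,4)])
E
```

```text
120 [(318, 8), (322, 9), (326, 9), (330, 16), (334, 16), (338, 9), (342, 8), (346, 9), (350, 9), (354, 10), (358, 10), (362, 10), (366, 9), (370, 10), (374, 8), (378, 9), (382, 9), (386, 9), (390, 17), (394, 16), (398, 9), (402, 10), (406, 10), (410, -1)]
150 [(318, 5), (322, 9), (326, 17), (330, 10), (334, 8), (338, 10), (342, 10), (346, 8), (350, 9), (354, 9), (358, 9), (362, 10), (366, 10), (370, 9), (374, 10), (378, 10), (382, 10), (386, 9), (390, 17), (394, 17), (398, 9), (402, 10), (406, 10), (410, 377)]
180 [(318, -1), (322, 9), (326, 18), (330, 17), (334, 9), (338, 10), (342, 9), (346, 9), (350, 8), (354, 10), (358, 9), (362, 10), (366, 9), (370, 377), (374, 8), (378, 11), (382, 10), (386, 9), (390, 17), (394, 17), (398, 10), (402, 10), (406, 10), (410, -1)]
220 [(318, -1), (322, 6), (326, 9), (330, 9), (334, 8), (338, 10), (342, 9), (346, 15), (350, 18), (354, 8), (358, 9), (362, 10), (366, 9), (370, 9), (374, 7), (378, 10), (382, 10), (386, 10), (390, 17), (394, 18), (398, 8), (402, 10), (406, 9), (410, -1)]
240 [(318, -1), (322, 0), (326, 10), (330, 10), (334, 9), (338, 10), (342, 10), (346, 10), (350, 18), (354, 10), (358, 9), (362, 10), (366, 9), (370, 9), (374, 9), (378, 9), (382, 8), (386, 10), (390, 16), (394, 18), (398, 10), (402, 10), (406, 9), (410, 0)]
260 [(318, -1), (322, 0), (326, 10), (330, 10), (334, 9), (338, 10), (342, 9), (346, 11), (350, 17), (354, 10), (358, 10), (362, 10), (366, 9), (370, 9), (374, 9), (378, 9), (382, 221), (386, 227), (390, 227), (394, 231), (398, 230), (402, 231), (406, 231), (410, 232)]
```

View pics/z3.png

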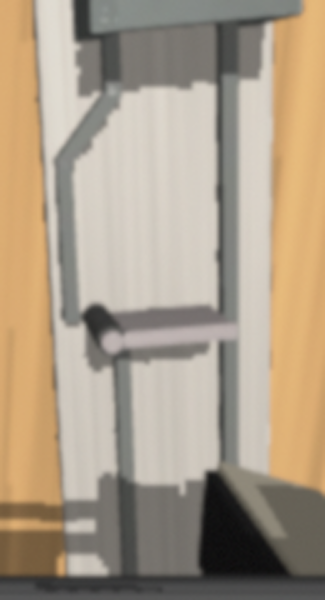

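View pics/z4.png

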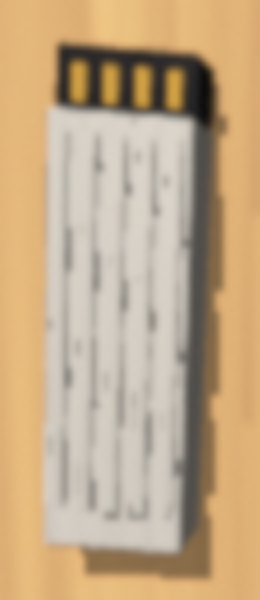

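```bash
python3 - <<'E'
from h import *
d=pickle.load(open('w1.pkl','rb')); P=cloud(d); z=P[...,2]
v,u=np.mgrid[:420,:560]
m=(z>.0135)&(z<.024)
def fit(sel):
    q=ray(d,np.c_[u[sel],v[sel]],.018)[:,:2]
    l=cv2.fitLine(q.astype(np.float32),cv2.DIST_HUBER,0,1e-4,1e-4).ravel()
    dr=l[:2]*np.sign(l[1]); n=np.array([-dr[1],dr[0]]); 
    w=(q-l[2:])@n
    print(len(q),'ang',np.degrees(np.arctan2(dr[1],dr[0])),'pt',l[2:],'spread',np.percentile(w,[3,97]))
    return dr,l[2:]
a=fit(m&(v>90)&(v<245)&(u>386)&(u<400))
b=fit(m&(v>210)&(v<262)&(u>342)&(u<360))
dr=a[0]; n=np.array([-dr[1],dr[0]])
print('rail separation',(b[1]-a[1])@n)
c0=(a[1]+n*((b[1]-a[1])@n)/2)
# module
mm=(z>.030)&(z<.042)&(u<240)&(u>185)&(v>45)&(v<190)
q=ray(d,np.c_[u[mm],v[mm]],.036)[:,:2]; r=cv2.minAreaRect((q*1000).astype(np.float32)); print('mod top',r,cv2.boxPoints(r))
# hand-picked corners from z4 (top face z=.036): 
pts=np.array([[48,108],[200,120],[183,552],[46,543]])/4+[180,40]; print('corners36',ray(d,pts-.5,.036))
pts=np.array([[60,46],[206,62]])/4+[180,40]; print('conn26',ray(d,pts-.5,.026))
h=ray(d,[[300+113/2.5,65+341/2.5]],.050)[0]; t=ray(d,[[300+236/2.5,65+329/2.5]],.050)[0]
hf=ray(d,[[300+78/2.5,65+34/2.5],[300+300/2.5,65+14/2.5]],.056)
print('hinge',h,'tip',t,'hood front',hf)
for p in (h,t,*hf): print('rel',(p[:2]-c0)@dr,(p[:2]-c0)@n)
print('c0',c0,'dr',dr)
E
```

```text
1057 ang 96.80286 pt [0.60643005 0.06559452] spread [-0.00323916  0.0032553 ]
330 ang 96.51724 pt [ 0.5714574  -0.00499559] spread [-0.00306025  0.00307134]
rail separation 0.043088093
mod top ((433.9352722167969, 102.81788635253906), (94.9492416381836, 32.013153076171875), 87.35057067871094) [[415.75128   56.13391 ]
 [447.73022   54.654114]
 [452.11926  149.50186 ]
 [420.14032  150.98166 ]]
corners36 [[0.42036815 0.15083692 0.036     ]
 [0.45286731 0.14931801 0.036     ]
 [0.44797241 0.05521832 0.036     ]
 [0.41630129 0.05645249 0.036     ]]
conn26 [[0.4211975  0.16442751 0.026     ]
 [0.4529822  0.16205791 0.026     ]]
hinge [0.55825592 0.03901416 0.05      ] tip [0.6022495  0.04470725 0.05      ] hood front [[0.53802875 0.14303011 0.056     ]
 [0.60931375 0.15108794 0.056     ]]
rel -0.02068682472265994 0.029439476878393694
rel -0.020245008056209286 -0.014918733256333297
rel 0.08499278958805911 0.03720318722866095
rel 0.08454993655459078 -0.03453442010691449
c0 [0.5850377  0.06304255] dr [-0.11845352  0.9929596 ]
```

```bash
python3 -c "
from h import *
delta([.4343,.1095,.09],-2.65)"
```

```text
t 1.7 pos [0.499  0.0495 0.22  ] yhead 1.65 tilt [-0.001  0.   ] F [ 0.6  0.3 -0.1] w 1.002
DELTA cm [ 6.18 -6.28 13.01] turn 4.296989997745527
```

Request:
arm_command(
  deltas=[
    {"xyz": [6.2, -6.3, 3], "turn": 4.3, "jaw": 0},
    {"xyz": [6.2, -6.3, 6], "turn": 4.3, "jaw": 0},
    {"xyz": [6.2, -6.3, 10], "turn": 4.3, "jaw": 0},
    {"xyz": [6.2, -6.3, 13], "turn": 4.3, "jaw": 0},
    {"xyz": [6.2, -6.3, 13], "turn": 4.3, "jaw": 0},
  ],
)

```text
clock: 2.12
position: [0.4289, 0.1117, 0.0858]
ee_rot: [-2.262, -2.173, 0.011]
force: [-0.5, -0.1, -0.7]
width: 0.998
```

```bash
python3 -c "
from h import *
delta([.4343,.1095,.012],-2.65)"
```

```text
t 2.12 pos [0.4289 0.1117 0.0858] yhead -2.31 tilt [-0.008 -0.002] F [-0.5 -0.1 -0.7] w 0.998
DELTA cm [-0.18  0.61  7.37] turn 0.3365057992793936
```

Request:
arm_command(
  deltas=[
    {"xyz": [-0.2, 0.5, 0], "turn": 0.3, "jaw": 0},
    {"xyz": [-0.2, 0.5, 0], "turn": 0.3, "jaw": 0},
    {"xyz": [-0.2, 0.5, 0], "turn": 0.3, "jaw": 0},
  ],
)

```text
clock: 2.37
position: [0.4355, 0.1097, 0.0873]
ee_rot: [-2.269, -2.167, 0.008]
force: [0.6, -1.0, 0.4]
width: 0.998
```

```bash
python3 -c "
from h import *
delta([.4343,.1095,.012],-2.65)"
```

```text
t 2.37 pos [0.4355 0.1097 0.0873] yhead -2.63 tilt [-0.006 -0.001] F [ 0.6 -1.   0.4] w 0.998
DELTA cm [-0.02 -0.07  7.53] turn 0.017971784610097075
```

Request:
arm_command(
  deltas=[
    {"xyz": [0, 0, 2.5], "turn": 0, "jaw": 0},
    {"xyz": [0, -0.1, 5], "turn": 0, "jaw": 0},
    {"xyz": [0, -0.1, 6.7], "turn": 0, "jaw": 0},
    {"xyz": [0, -0.1, 7.5], "turn": 0, "jaw": 0},
    {"xyz": [0, -0.1, 7.5], "turn": 0, "jaw": 0},
  ],
)

```text
clock: 2.78
position: [0.4347, 0.1096, 0.0124]
ee_rot: [-2.27, -2.167, 0.008]
force: [-0.2, -0.4, 1.1]
width: 1.002
```

```bash
python3 - <<'E'
from h import *
from cell import get_image
delta([.4343,.1095,.012],-2.65)
d=get_image('wrist'); cv2.imwrite('pics/w2.png',d['frame'][:,:,::-1])
E
```

```text
t 2.78 pos [0.4347 0.1096 0.0124] yhead -2.67 tilt [-0.006 -0.001] F [-0.2 -0.4  1.1] w 1.002
DELTA cm [-0.01 -0.04  0.04] turn -0.018443869381115974
```

View pics/w2.png

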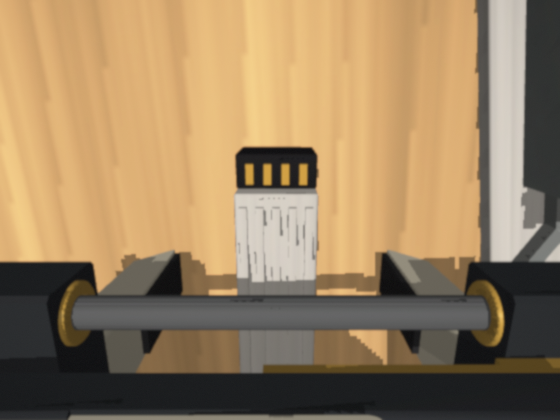

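Module sits centred between the fingers (u 236–317 vs fingers 180–385), connector up-image at v≈150. Close.

Request:
arm_command(
  deltas=[
    {"xyz": [0, 0, 0], "turn": 0, "jaw": 255},
    {"xyz": [0, 0, 0], "turn": 0, "jaw": 255},
    {"xyz": [0, 0, 0], "turn": 0, "jaw": 255},
    {"xyz": [0, 0, 0], "turn": 0, "jaw": 255},
    {"xyz": [0, 0, 0], "turn": 0, "jaw": 255},
  ],
  force=30,
)

```text
clock: 3.25
position: [0.4352, 0.1099, 0.0136]
ee_rot: [-2.27, -2.167, 0.005]
force: [-0.3, 0.6, -0.1]
width: 0.684
```

Request:
arm_command(
  deltas=[
    {"xyz": [0, 0, 0], "turn": 0, "jaw": 255},
    {"xyz": [0, 0, 0], "turn": 0, "jaw": 255},
    {"xyz": [0, 0, 0], "turn": 0, "jaw": 255},
    {"xyz": [0, 0, 0], "turn": 0, "jaw": 255},
    {"xyz": [0, 0, 0], "turn": 0, "jaw": 255},
  ],
)

```text
clock: 3.67
position: [0.4349, 0.1098, 0.0135]
ee_rot: [-2.27, -2.167, 0.006]
force: [-1.4, -0.0, 2.2]
width: 0.347
```

Request:
arm_command(
  deltas=[
    {"xyz": [0, 0, -1], "turn": 0, "jaw": 255},
    {"xyz": [0, 0, -3.5], "turn": 0, "jaw": 255},
    {"xyz": [0, 0, -6], "turn": 0, "jaw": 255},
    {"xyz": [0, 0, -8], "turn": 0, "jaw": 255},
    {"xyz": [0, 0, -8], "turn": 0, "jaw": 255},
  ],
)

```text
clock: 4.08
position: [0.437, 0.1102, 0.0962]
ee_rot: [-2.271, -2.167, -0.0]
force: [1.1, -0.3, -3.3]
width: 0.349
```

```bash
python3 - <<'E'
from h import *
from cell import get_image
delta([.5963,-.0317,.095],6.6)
d=get_image('wrist'); cv2.imwrite('pics/w3.png',d['frame'][:,:,::-1]); pickle.dump(d,open('w3.pkl','wb'))
E
```

```text
t 4.08 pos [0.437  0.1102 0.0962] yhead -2.68 tilt [-0.001  0.002] F [ 1.1 -0.3 -3.3] w 0.349
DELTA cm [-13.43  16.58   0.07] turn -9.276607484604284
```

View pics/w3.png

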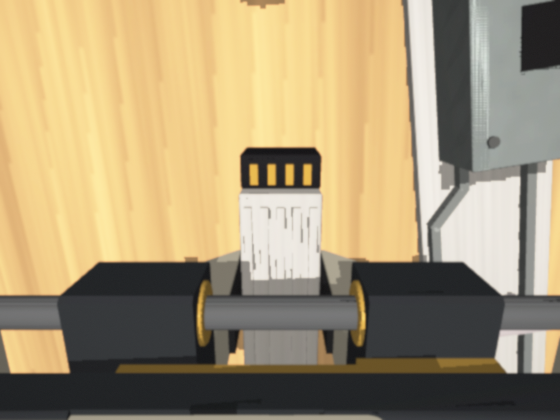

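Request:
arm_command(
  deltas=[
    {"xyz": [-2.5, 3, 0], "turn": -2, "jaw": 255},
    {"xyz": [-5, 6.2, 0], "turn": -4, "jaw": 255},
    {"xyz": [-7.5, 9.3, 0], "turn": -6, "jaw": 255},
    {"xyz": [-10, 12.4, 0], "turn": -8, "jaw": 255},
    {"xyz": [-11.5, 14.2, 0], "turn": -9.3, "jaw": 255},
  ],
)

```text
clock: 4.55
position: [0.5749, -0.0149, 0.0926]
ee_rot: [-2.088, -2.345, 0.003]
force: [-0.1, -0.2, -2.2]
width: 0.349
```

```bash
python3 -c "
from h import *
delta([.5963,-.0317,.095],6.6)"
```

```text
t 4.55 pos [ 0.5749 -0.0149  0.0926] yhead 6.63 tilt [-0.002 -0.   ] F [-0.1 -0.2 -2.2] w 0.349
DELTA cm [-1.92  1.93 -0.24] turn 0.027861692182597153
```

Request:
arm_command(
  deltas=[
    {"xyz": [-1, 1, -0.1], "turn": 0, "jaw": 255},
    {"xyz": [-1.7, 1.7, -0.2], "turn": 0, "jaw": 255},
    {"xyz": [-1.9, 1.9, -0.2], "turn": 0, "jaw": 255},
    {"xyz": [-1.9, 1.9, -0.2], "turn": 0, "jaw": 255},
    {"xyz": [-1.9, 1.9, -0.2], "turn": 0, "jaw": 255},
  ],
)

```text
clock: 4.97
position: [0.5948, -0.0302, 0.0938]
ee_rot: [-2.086, -2.345, 0.004]
force: [-1.2, 1.0, -3.4]
width: 0.347
```

```bash
python3 - <<'E'
from h import *
from cell import get_image
delta([.5963,-.0317,.0235],6.6)
d=get_image('wrist'); cv2.imwrite('pics/w4.png',d['frame'][:,:,::-1]); pickle.dump(d,open('w4.pkl','wb'))
d=get_image('top'); pickle.dump(d,open('t4.pkl','wb')); cv2.imwrite('pics/t4.png',cv2.resize(d['frame'][:,:,::-1][150:275,165:325],(768,600),interpolation=cv2.INTER_CUBIC))
E
```

```text
t 4.97 pos [ 0.5948 -0.0302  0.0938] yhead 6.69 tilt [-0.004  0.001] F [-1.2  1.  -3.4] w 0.347
DELTA cm [-0.18  0.16  7.03] turn 0.09218095885364619
```

View pics/w4.png

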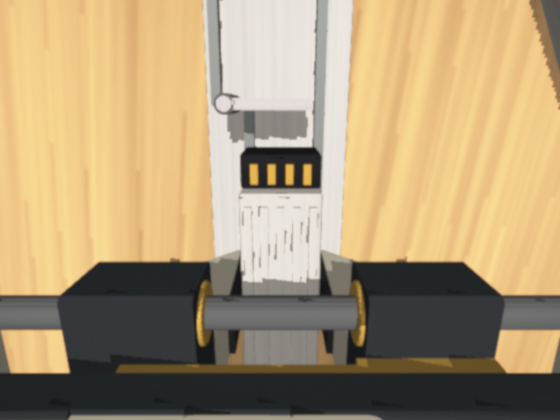

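View pics/t4.png

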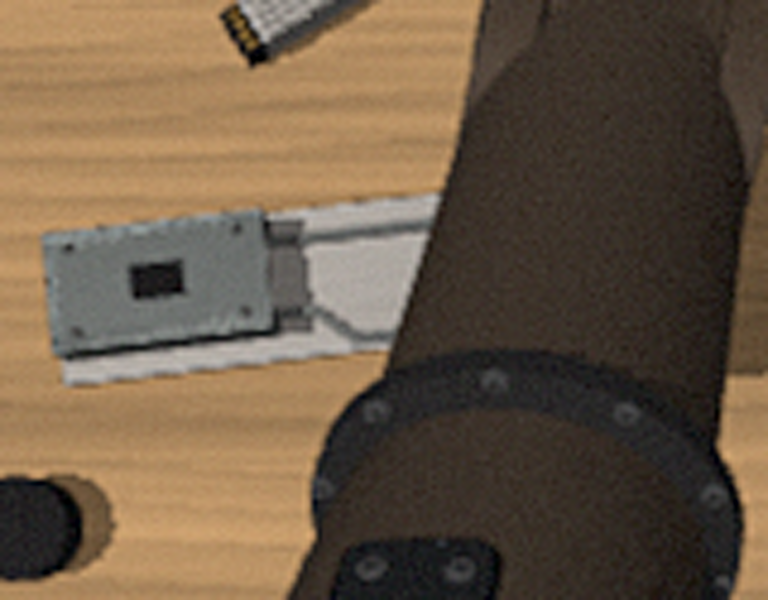

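```bash
python3 - <<'E'
from h import *
d=pickle.load(open('w4.pkl','rb')); P=cloud(d); z=P[...,2]
v,u=np.mgrid[:420,:560]
m=(z>.0135)&(z<.024)
def fit(sel):
    q=ray(d,np.c_[u[sel],v[sel]],.018)[:,:2]
    l=cv2.fitLine(q.astype(np.float32),cv2.DIST_HUBER,0,1e-4,1e-4).ravel()
    dr=l[:2]*np.sign(l[1]); print(len(q),np.degrees(np.arctan2(dr[1],dr[0])),l[2:]); return dr,l[2:].astype(float)
a=fit(m&(v>3)&(v<140)&(u>310)&(u<332))
dr=a[0]; n=np.array([-dr[1],dr[0]])
b=fit(m&(v>108)&(v<148)&(u>240)&(u<258))
print('sep',(b[1]-a[1])@n)
c0=a[1]+n*.0215
mt=(z>.10)&(z<.16)&(v>185)&(v<285)&(u>235)&(u<326)
q=P[mt]; print('mod top z',np.median(q[:,2]))
zt=np.median(q[:,2]); q=ray(d,np.c_[u[mt],v[mt]],zt)[:,:2]
l=cv2.fitLine(q.astype(np.float32),2,0,1e-4,1e-4).ravel()
# centre via edges per row
L=[];C=[]
for r in range(200,280,4):
    us=u[r][mt[r]]; L.append(ray(d,[[us.min()-.5,r],[us.max()+.5,r]],zt)[:,:2])
L=np.array(L); w=L.mean(1); g=np.polyfit(w[:,1],w[:,0],1); print('module heading',90-np.degrees(np.arctan(g[0])),'width',np.linalg.norm(L[:,0]-L[:,1],axis=1).mean())
print('module centre pts lateral (dock y) mm',((w-c0)@n*1000).round(1)[[0,10,19]])
T=np.array([.5948,-.0302]); print('TCP lateral',(T-c0)@n)
h=ray(d,[[223.5,104]],.05)[0,:2]; ts=ray(d,[[306,103]],.05)[0,:2]
x0=(h-c0)@dr
print('hinge lat',(h-c0)@n,'tiplat',(ts-c0)@n,'tip vs hinge x',(ts-h)@dr,'TCP x dock',(T-c0)@dr-x0, 'nose x', (ray(d,[[281,150]],zt-.010)[0,:2]-c0)@dr-x0)
print('origin',c0+x0*dr)
E
```

```text
1450 96.51707 [0.60706604 0.0637219 ]
364 95.25716 [0.5684469  0.02604171]
sep 0.042646278916315006
mod top z 0.11383451961173194
module heading 97.10799953933052 width 0.03295373960430348
module centre pts lateral (dock y) mm [1.3 1.2 1. ]
TCP lateral 0.0013468353670763637
hinge lat 0.031037751757085338 tiplat -0.011679761381404004 tip vs hinge x 0.0006564630856042855 TCP x dock -0.07332240557742484 nose x -0.017309156795932052
origin [0.5878161  0.04280147]
```

Request:
arm_command(
  deltas=[
    {"xyz": [-0.1, 0.1, 1.5], "turn": 0.1, "jaw": 255},
    {"xyz": [-0.2, 0.15, 3.5], "turn": 0.1, "jaw": 255},
    {"xyz": [-0.2, 0.15, 5], "turn": 0.1, "jaw": 255},
    {"xyz": [-0.2, 0.15, 5.8], "turn": 0.1, "jaw": 255},
    {"xyz": [-0.2, 0.15, 6], "turn": 0.1, "jaw": 255},
  ],
)

```text
clock: 5.48
position: [0.5951, -0.0307, 0.0329]
ee_rot: [-2.085, -2.343, 0.005]
force: [-1.0, 0.6, -2.9]
width: 0.344
```

```bash
python3 - <<'E'
from h import *
delta([.5963,-.0317,.0235],6.6)
E
```

```text
t 5.48 pos [ 0.5951 -0.0307  0.0329] yhead 6.69 tilt [-0.006  0.001] F [-1.   0.6 -2.9] w 0.344
DELTA cm [-0.11  0.11  0.94] turn 0.08908216943765979
```

Request:
arm_command(
  deltas=[
    {"xyz": [-0.1, 0.15, 0], "turn": 0.1, "jaw": 255},
    {"xyz": [-0.1, 0.15, 0.3], "turn": 0.1, "jaw": 255},
    {"xyz": [-0.1, 0.15, 0.6], "turn": 0.1, "jaw": 255},
  ],
)

```text
clock: 5.73
position: [0.5975, -0.0314, 0.0277]
ee_rot: [-2.087, -2.343, 0.003]
force: [0.6, -0.1, -1.9]
width: 0.346
```

```bash
python3 - <<'E'
from h import *
delta([.5963,-.0317,.0235],6.6)
E
```

```text
t 5.73 pos [ 0.5975 -0.0314  0.0277] yhead 6.6 tilt [-0.004  0.001] F [ 0.6 -0.1 -1.9] w 0.346
DELTA cm [-0.01 -0.12  0.42] turn 0.00471666478648558
```

Request:
arm_command(
  deltas=[
    {"xyz": [0, -0.05, 0.1], "turn": 0, "jaw": 255},
    {"xyz": [0, -0.1, 0.2], "turn": 0, "jaw": 255},
    {"xyz": [0, -0.1, 0.3], "turn": 0, "jaw": 255},
    {"xyz": [0, -0.1, 0.3], "turn": 0, "jaw": 255},
  ],
)

```text
clock: 6.07
position: [0.5965, -0.0315, 0.0248]
ee_rot: [-2.087, -2.343, 0.003]
force: [0.1, 0.5, -3.2]
width: 0.349
```

```bash
python3 - <<'E'
from h import *
delta([.5963,-.0317,.0235],6.6)
E
```

```text
t 6.07 pos [ 0.5965 -0.0315  0.0248] yhead 6.6 tilt [-0.004  0.001] F [ 0.1  0.5 -3.2] w 0.349
DELTA cm [-0.02 -0.02  0.13] turn 0.0010794400120914815
```

Request:
arm_command(
  deltas=[
    {"xyz": [0, 0, 0.1], "turn": 0, "jaw": 255},
    {"xyz": [0, 0, 0.2], "turn": 0, "jaw": 255},
    {"xyz": [0, 0, 0.2], "turn": 0, "jaw": 255},
    {"xyz": [0, 0, 0.2], "turn": 0, "jaw": 255},
  ],
)

```text
clock: 6.4
position: [0.5966, -0.0315, 0.0235]
ee_rot: [-2.087, -2.343, 0.002]
force: [-2.7, -0.6, 6.6]
width: 0.344
```

```bash
python3 - <<'E'
from h import *
delta([.5963,-.0317,.0235],6.6)
from cell import get_image
d=get_image('wrist'); cv2.imwrite('pics/w5.png',d['frame'][:,:,::-1]); pickle.dump(d,open('w5.pkl','wb'))
E
```

```text
t 6.4 pos [ 0.5966 -0.0315  0.0235] yhead 6.6 tilt [-0.004  0.001] F [-2.7 -0.6  6.6] w 0.344
DELTA cm [-0.01 -0.03  0.  ] turn -0.0030119436145241707
```

View pics/w5.png

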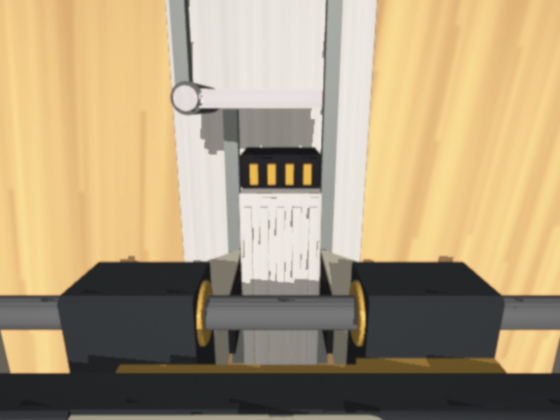

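Floor contact at the expected height, module between the rails (u 240–320 vs rails 232/328). Release.

Request:
arm_command(
  deltas=[
    {"xyz": [0, 0, 0], "turn": 0, "jaw": 100},
    {"xyz": [0, 0, 0], "turn": 0, "jaw": 100},
    {"xyz": [0, 0, 0], "turn": 0, "jaw": 100},
    {"xyz": [0, 0, -0.3], "turn": 0, "jaw": 100},
    {"xyz": [0, 0, -1], "turn": 0, "jaw": 100},
  ],
)

```text
clock: 6.87
position: [0.5961, -0.0315, 0.0332]
ee_rot: [-2.087, -2.342, 0.004]
force: [-0.0, 0.2, -0.6]
width: 0.597
```

Request:
arm_command(
  deltas=[
    {"xyz": [0, 0, -2], "turn": 0, "jaw": 100},
    {"xyz": [0, 0, -5], "turn": 0, "jaw": 100},
    {"xyz": [0, 0, -7], "turn": 0, "jaw": 100},
    {"xyz": [-2, 0, -7], "turn": 0, "jaw": 255},
    {"xyz": [-4, 0, -7], "turn": 0, "jaw": 255},
  ],
)

```text
clock: 7.28
position: [0.6024, -0.0703, 0.1053]
ee_rot: [-2.084, -2.347, -0.001]
force: [0.1, 0.6, -0.3]
width: 0.508
```

```bash
python3 - <<'E'
from h import *
from cell import get_image
o=np.array([.5877,.0428]); a=np.radians(96.6); dr=np.array([np.cos(a),np.sin(a)])
delta([*(o-.175*dr),.09],6.6)
d=get_image('wrist'); cv2.imwrite('pics/w6.png',d['frame'][:,:,::-1]); pickle.dump(d,open('w6.pkl','wb'))
E
```

```text
t 7.28 pos [ 0.6024 -0.0703  0.1053] yhead 6.78 tilt [-0.002  0.002] F [ 0.1  0.6 -0.3] w 0.508
DELTA cm [-6.1  -0.18  1.52] turn 0.17722799740079154
```

View pics/w6.png

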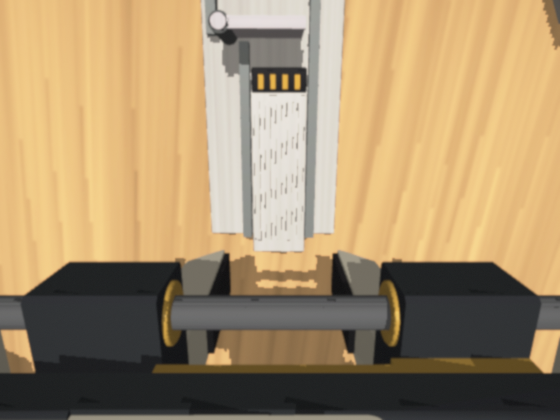

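Request:
arm_command(
  deltas=[
    {"xyz": [-3, -0.1, 0], "turn": 0.2, "jaw": 255},
    {"xyz": [-5, -0.2, 0], "turn": 0.2, "jaw": 255},
    {"xyz": [-6.1, -0.2, 0], "turn": 0.2, "jaw": 255},
    {"xyz": [-6.1, -0.2, 0.5], "turn": 0.2, "jaw": 255},
    {"xyz": [-6.1, -0.2, 1.5], "turn": 0.2, "jaw": 255},
  ],
)

```text
clock: 7.75
position: [0.6075, -0.1375, 0.0906]
ee_rot: [2.098, 2.337, -0.001]
force: [-0.1, 0.2, -0.7]
width: 0.105
```

```bash
cat >> h.py <<'E'
O=np.array([.5877,.0428]); A=np.radians(96.6); DR=np.array([np.cos(A),np.sin(A)]); DN=np.array([-DR[1],DR[0]])
def dock(x,y,z,yh=6.6):
    from cell import observe
    delta([*(O+x*DR+y*DN),z],yh); s=observe(); p=s['position'][:2]-O
    print('dock x,y mm',round(p@DR*1000,1),round(p@DN*1000,1),'Fx',round(s['force'][:2]@DR,1),'Fy',round(s['force'][:2]@DN,1))
E
python3 -c "
from h import *
dock(-.17,0,.0245)"
```

```text
t 7.75 pos [ 0.6075 -0.1375  0.0906] yhead 6.19 tilt [-0.    -0.001] F [-0.1  0.2 -0.7] w 0.105
DELTA cm [1.14 0.09 6.61] turn -0.4142231907214011
dock x,y mm -181.4 1.0 Fx 0.2 Fy 0.1
```

Request:
arm_command(
  deltas=[
    {"xyz": [0, 0.1, 2], "turn": -0.4, "jaw": 255},
    {"xyz": [0.2, 0.1, 4], "turn": -0.4, "jaw": 255},
    {"xyz": [0.5, 0.1, 6], "turn": -0.4, "jaw": 255},
    {"xyz": [0.9, 0.1, 6.6], "turn": -0.4, "jaw": 255},
    {"xyz": [0.9, 0.1, 6.6], "turn": -0.4, "jaw": 255},
  ],
)

```text
clock: 8.17
position: [0.6059, -0.1248, 0.0221]
ee_rot: [-2.084, -2.345, 0.004]
force: [-0.6, -0.2, -0.4]
width: 0.005
```

```bash
python3 - <<'E'
from h import *
dock(-.14,0,.0245)
from cell import get_image
d=get_image('wrist'); cv2.imwrite('pics/w7.png',d['frame'][:,:,::-1]); pickle.dump(d,open('w7.pkl','wb'))
E
```

```text
t 8.17 pos [ 0.6059 -0.1248  0.0221] yhead 6.76 tilt [-0.005  0.001] F [-0.6 -0.2 -0.4] w 0.005
DELTA cm [ 2.86  0.12 -0.24] turn 0.16198481688903144
dock x,y mm -168.6 1.2 Fx -0.1 Fy 0.7
```

View pics/w7.png

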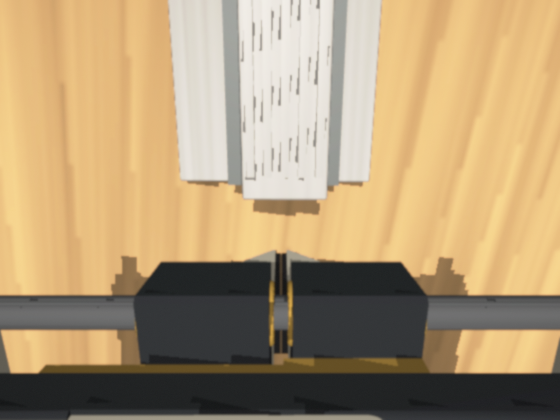

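Request:
arm_command(
  deltas=[
    {"xyz": [0.4, 0.1, -0.2], "turn": 0.1, "jaw": 255},
    {"xyz": [0.9, 0.1, -0.3], "turn": 0.1, "jaw": 255},
    {"xyz": [1.4, 0.1, -0.3], "turn": 0.1, "jaw": 255},
    {"xyz": [1.9, 0.1, -0.3], "turn": 0.1, "jaw": 255},
    {"xyz": [2.4, 0.1, -0.3], "turn": 0.1, "jaw": 255},
  ],
)

```text
clock: 8.63
position: [0.6054, -0.1013, 0.0272]
ee_rot: [-2.088, -2.346, 0.001]
force: [-0.4, 0.4, 0.2]
width: 0.004
```

```bash
python3 -c "
from h import *
dock(-.12,0,.025)"
```

```text
t 8.63 pos [ 0.6054 -0.1013  0.0272] yhead 6.65 tilt [-0.001  0.   ] F [-0.4  0.4  0.2] w 0.004
DELTA cm [ 2.52 -0.1   0.22] turn 0.04574856105492131
dock x,y mm -145.2 -1.0 Fx 0.5 Fy 0.3
```

Request:
arm_command(
  deltas=[
    {"xyz": [0.4, -0.1, 0.1], "turn": 0, "jaw": 255},
    {"xyz": [0.8, -0.1, 0.2], "turn": 0, "jaw": 255},
    {"xyz": [1.3, -0.1, 0.2], "turn": 0, "jaw": 255},
    {"xyz": [1.8, -0.1, 0.2], "turn": 0, "jaw": 255},
    {"xyz": [2.3, -0.1, 0.2], "turn": 0, "jaw": 255},
  ],
)

```text
clock: 9.05
position: [0.6018, -0.0787, 0.0253]
ee_rot: [-2.089, -2.345, 0.001]
force: [0.3, -2.4, 1.5]
width: 0.008
```

```bash
python3 -c "
from h import *
dock(-.09,0,.025)"
```

```text
t 9.05 pos [ 0.6018 -0.0787  0.0253] yhead 6.61 tilt [-0.001 -0.   ] F [ 0.3 -2.4  1.5] w 0.008
DELTA cm [ 3.23 -0.01  0.03] turn 0.012452291618785694
dock x,y mm -122.3 -0.1 Fx -2.4 Fy -0.0
```

Request:
arm_command(
  deltas=[
    {"xyz": [0.5, 0, 0], "turn": 0, "jaw": 255},
    {"xyz": [1.0, 0, 0], "turn": 0, "jaw": 255},
    {"xyz": [1.5, 0, 0], "turn": 0, "jaw": 255},
    {"xyz": [2, 0, 0], "turn": 0, "jaw": 255},
    {"xyz": [2.5, 0, 0], "turn": 0, "jaw": 255},
  ],
)

```text
clock: 9.47
position: [0.5993, -0.0548, 0.0254]
ee_rot: [2.09, 2.344, -0.002]
force: [1.2, -4.7, -0.1]
width: 0.004
```

```bash
python3 - <<'E'
from h import *
dock(-.06,0,.025)
from cell import get_image
d=get_image('wrist'); cv2.imwrite('pics/w8.png',d['frame'][:,:,::-1]); pickle.dump(d,open('w8.pkl','wb'))
E
```

```text
t 9.47 pos [ 0.5993 -0.0548  0.0254] yhead 6.54 tilt [-0.    -0.002] F [ 1.2 -4.7 -0.1] w 0.004
DELTA cm [ 3.83 -0.04  0.04] turn -0.059862110188049655
dock x,y mm -98.3 -0.3 Fx -4.8 Fy -0.7
```

View pics/w8.png

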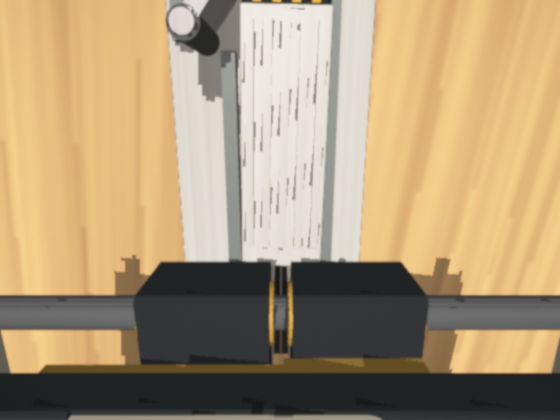

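The flap (hinge at ~(183,22)) is opening ahead of the module, which is straight in the lane. Continue.

Request:
arm_command(
  deltas=[
    {"xyz": [0.6, 0, 0], "turn": 0, "jaw": 255},
    {"xyz": [1.2, 0, 0], "turn": 0, "jaw": 255},
    {"xyz": [1.8, 0, 0], "turn": 0, "jaw": 255},
    {"xyz": [2.4, 0, 0], "turn": 0, "jaw": 255},
    {"xyz": [3, 0, 0], "turn": 0, "jaw": 255},
  ],
)

```text
clock: 9.93
position: [0.5957, -0.0231, 0.0254]
ee_rot: [2.09, 2.345, -0.001]
force: [2.6, -3.0, 0.8]
width: 0.004
```

```bash
python3 -c "
from h import *
dock(-.03,0,.025)"
```

```text
t 9.93 pos [ 0.5957 -0.0231  0.0254] yhead 6.6 tilt [-0.    -0.001] F [ 2.6 -3.   0.8] w 0.004
DELTA cm [ 3.64 -0.04  0.03] turn 0.001970384031693584
dock x,y mm -66.4 -0.4 Fx -3.3 Fy -2.2
```

Request:
arm_command(
  deltas=[
    {"xyz": [0.6, 0, 0], "turn": 0, "jaw": 255},
    {"xyz": [1.2, 0, 0], "turn": 0, "jaw": 255},
    {"xyz": [1.8, 0, 0], "turn": 0, "jaw": 255},
    {"xyz": [2.4, 0, 0], "turn": 0, "jaw": 255},
    {"xyz": [3, 0, 0], "turn": 0, "jaw": 255},
  ],
)

```text
clock: 10.35
position: [0.5923, 0.0075, 0.0253]
ee_rot: [2.089, 2.346, -0.001]
force: [2.0, -3.4, -0.3]
width: 0.011
```

```bash
python3 - <<'E'
from h import *
dock(-.0,0,.025)
from cell import get_image
d=get_image('wrist'); cv2.imwrite('pics/w9.png',d['frame'][:,:,::-1]); pickle.dump(d,open('w9.pkl','wb'))
E
```

```text
t 10.35 pos [0.5923 0.0075 0.0253] yhead 6.61 tilt [-0.    -0.001] F [ 2.  -3.4 -0.3] w 0.011
DELTA cm [ 3.56 -0.05  0.03] turn 0.014517543809148492
dock x,y mm -35.6 -0.5 Fx -3.6 Fy -1.6
```

View pics/w9.png

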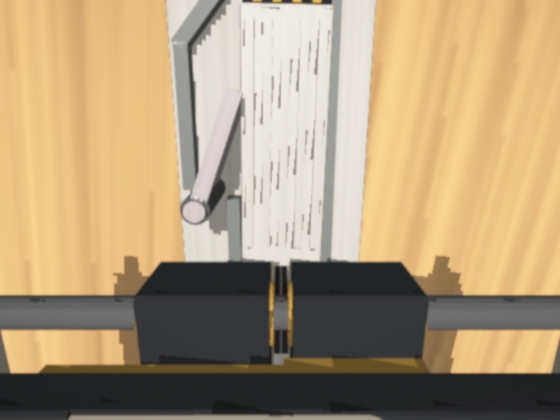

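```bash
python3 - <<'E'
from h import *
d=pickle.load(open('w9.pkl','rb')); P=cloud(d)
for uv in [(150,275),(200,300),(260,275),(300,290),(350,350),(281,255),(265,258)]:
    p=P[uv[1],uv[0]]; q=p[:2]-O; print(uv,'z',p[2].round(3),'dock',(q@DR*1000).round(1),(q@DN*1000).round(1))
E
```

```text
(150, 275) z 0.104 dock -0.1 29.1
(200, 300) z 0.115 dock -0.6 15.5
(260, 275) z 0.104 dock -0.3 3.9
(300, 290) z 0.111 dock 0.0 -5.0
(350, 350) z 0.114 dock -13.1 -15.8
(281, 255) z 0.043 dock -20.6 -1.0
(265, 258) z 0.044 dock -21.8 5.4
```

Request:
arm_command(
  deltas=[
    {"xyz": [0.5, 0, 0], "turn": 0, "jaw": 255},
    {"xyz": [1.0, 0, 0], "turn": 0, "jaw": 255},
    {"xyz": [1.5, 0, 0], "turn": 0, "jaw": 255},
    {"xyz": [1.8, 0, 0], "turn": 0, "jaw": 255},
    {"xyz": [2, 0, 0], "turn": 0, "jaw": 255},
  ],
)

```text
clock: 10.82
position: [0.5899, 0.0298, 0.0253]
ee_rot: [-2.087, -2.348, -0.0]
force: [2.8, -2.9, -0.3]
width: 0.005
```

```bash
python3 -c "
from h import *
dock(.036,0,.025)"
```

```text
t 10.82 pos [0.5899 0.0298 0.0253] yhead 6.73 tilt [-0.  0.] F [ 2.8 -2.9 -0.3] w 0.005
DELTA cm [ 4.92 -0.06  0.03] turn 0.12993717680237182
dock x,y mm -13.2 -0.7 Fx -3.2 Fy -2.4
```

Request:
arm_command(
  deltas=[
    {"xyz": [0.6, 0, 0], "turn": 0.1, "jaw": 255},
    {"xyz": [1.1, 0, 0], "turn": 0.1, "jaw": 255},
    {"xyz": [1.6, 0, 0], "turn": 0.1, "jaw": 255},
    {"xyz": [2.1, 0, 0], "turn": 0.1, "jaw": 255},
    {"xyz": [2.6, 0, 0], "turn": 0.1, "jaw": 255},
  ],
)

```text
clock: 11.23
position: [0.5869, 0.0561, 0.0253]
ee_rot: [-2.089, -2.346, -0.001]
force: [3.0, -3.6, 1.5]
width: 0.004
```

```bash
python3 - <<'E'
from h import *
dock(.036,0,.025)
from cell import get_image
d=get_image('wrist'); cv2.imwrite('pics/w10.png',d['frame'][:,:,::-1]); pickle.dump(d,open('w10.pkl','wb'))
E
```

```text
t 11.23 pos [0.5869 0.0561 0.0253] yhead 6.64 tilt [0. 0.] F [ 3.  -3.6  1.5] w 0.004
DELTA cm [ 2.27 -0.07  0.04] turn 0.03931300610665289
dock x,y mm 13.3 -0.8 Fx -4.0 Fy -2.6
```

View pics/w10.png

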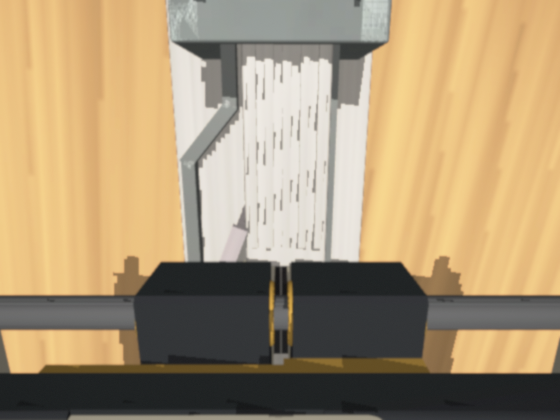

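Request:
arm_command(
  deltas=[
    {"xyz": [0.5, 0, 0], "turn": 0, "jaw": 255},
    {"xyz": [0.9, 0, 0], "turn": 0, "jaw": 255},
    {"xyz": [1.3, 0, 0], "turn": 0, "jaw": 255},
    {"xyz": [1.7, 0, 0], "turn": 0, "jaw": 255},
    {"xyz": [2.1, 0, 0], "turn": 0, "jaw": 255},
  ],
)

```text
clock: 11.7
position: [0.5842, 0.0784, 0.0253]
ee_rot: [-2.087, -2.347, -0.001]
force: [1.4, -2.3, 1.3]
width: 0.005
```

Request:
arm_command(
  deltas=[
    {"xyz": [0.05, 0, 0], "turn": 0, "jaw": 255},
    {"xyz": [0.1, 0, 0], "turn": 0, "jaw": 255},
    {"xyz": [0.15, 0, 0], "turn": 0, "jaw": 255},
    {"xyz": [0.2, 0, 0], "turn": 0, "jaw": 255},
    {"xyz": [0.2, 0, 0], "turn": 0, "jaw": 255},
  ],
)

```text
clock: 12.12
position: [0.584, 0.0804, 0.0252]
ee_rot: [-2.087, -2.346, -0.001]
force: [2.3, -2.9, -0.1]
width: 0.008
```

```bash
python3 - <<'E'
from h import *
dock(.045,0,.025)
E
```

```text
t 12.12 pos [0.584  0.0804 0.0252] yhead 6.69 tilt [-0.     0.001] F [ 2.3 -2.9 -0.1] w 0.008
DELTA cm [ 0.73 -0.06  0.03] turn 0.08676592168276898
dock x,y mm 37.7 -0.6 Fx -3.1 Fy -1.9
```

Request:
arm_command(
  deltas=[
    {"xyz": [0.04, 0, 0], "turn": 0, "jaw": 255},
    {"xyz": [0.08, 0, 0], "turn": 0, "jaw": 255},
    {"xyz": [0.12, 0, 0], "turn": 0, "jaw": 255},
    {"xyz": [0.15, 0, 0], "turn": 0, "jaw": 255},
  ],
)

```text
clock: 12.45
position: [0.5838, 0.0819, 0.0252]
ee_rot: [-2.088, -2.346, -0.001]
force: [2.8, -2.3, 0.5]
width: 0.002
```

Request:
arm_command(
  deltas=[
    {"xyz": [0.04, 0, 0], "turn": 0, "jaw": 255},
    {"xyz": [0.08, 0, 0], "turn": 0, "jaw": 255},
    {"xyz": [0.12, 0, 0], "turn": 0, "jaw": 255},
    {"xyz": [0.15, 0, 0], "turn": 0, "jaw": 255},
  ],
)

```text
clock: 12.78
position: [0.5837, 0.0834, 0.0252]
ee_rot: [-2.088, -2.347, -0.001]
force: [2.1, -3.5, 1.4]
width: 0.007
```

Request:
arm_command(
  deltas=[
    {"xyz": [0.04, 0, 0], "turn": 0, "jaw": 255},
    {"xyz": [0.08, 0, 0], "turn": 0, "jaw": 255},
    {"xyz": [0.12, 0, 0], "turn": 0, "jaw": 255},
    {"xyz": [0.15, 0, 0], "turn": 0, "jaw": 255},
  ],
)

```text
clock: 13.12
position: [0.5834, 0.085, 0.0252]
ee_rot: [-2.087, -2.347, -0.001]
force: [2.5, -4.0, -0.2]
width: 0.003
```

Request:
arm_command(
  deltas=[
    {"xyz": [0.04, 0, 0], "turn": 0, "jaw": 255},
    {"xyz": [0.08, 0, 0], "turn": 0, "jaw": 255},
    {"xyz": [0.12, 0, 0], "turn": 0, "jaw": 255},
    {"xyz": [0.16, 0, 0], "turn": 0, "jaw": 255},
  ],
)

```text
clock: 13.45
position: [0.5833, 0.0866, 0.0252]
ee_rot: [-2.087, -2.347, -0.001]
force: [3.0, -3.4, 0.4]
width: 0.003
```

Request:
arm_command(
  deltas=[
    {"xyz": [0.04, 0, 0], "turn": 0, "jaw": 255},
    {"xyz": [0.08, 0, 0], "turn": 0, "jaw": 255},
    {"xyz": [0.12, 0, 0], "turn": 0, "jaw": 255},
    {"xyz": [0.16, 0, 0], "turn": 0, "jaw": 255},
  ],
)

```text
clock: 13.78
position: [0.5831, 0.0883, 0.0252]
ee_rot: [-2.087, -2.347, -0.001]
force: [2.7, -2.3, -0.3]
width: 0.004
```

Request:
arm_command(
  deltas=[
    {"xyz": [0.04, 0, 0], "turn": 0, "jaw": 255},
    {"xyz": [0.08, 0, 0], "turn": 0, "jaw": 255},
    {"xyz": [0.12, 0, 0], "turn": 0, "jaw": 255},
    {"xyz": [0.16, 0, 0], "turn": 0, "jaw": 255},
  ],
)

```text
clock: 14.12
position: [0.5829, 0.0899, 0.0253]
ee_rot: [-2.087, -2.347, -0.001]
force: [2.5, -3.3, 0.4]
width: 0.008
```

Request:
arm_command(
  deltas=[
    {"xyz": [0.04, 0, 0], "turn": 0, "jaw": 255},
    {"xyz": [0.08, 0, 0], "turn": 0, "jaw": 255},
    {"xyz": [0.12, 0, 0], "turn": 0, "jaw": 255},
    {"xyz": [0.16, 0, 0], "turn": 0, "jaw": 255},
  ],
)

```text
clock: 14.45
position: [0.5827, 0.0916, 0.0252]
ee_rot: [-2.087, -2.347, -0.001]
force: [2.7, -2.6, -0.4]
width: 0.002
```

Request:
arm_command(
  deltas=[
    {"xyz": [0.04, 0, 0], "turn": 0, "jaw": 255},
    {"xyz": [0.08, 0, 0], "turn": 0, "jaw": 255},
    {"xyz": [0.12, 0, 0], "turn": 0, "jaw": 255},
    {"xyz": [0.16, 0, 0], "turn": 0, "jaw": 255},
  ],
)

```text
clock: 14.78
position: [0.5825, 0.0932, 0.0252]
ee_rot: [-2.087, -2.347, -0.001]
force: [2.6, -2.4, 0.3]
width: 0.002
```

Request:
arm_command(
  deltas=[
    {"xyz": [0.04, 0, 0], "turn": 0, "jaw": 255},
    {"xyz": [0.08, 0, 0], "turn": 0, "jaw": 255},
    {"xyz": [0.12, 0, 0], "turn": 0, "jaw": 255},
    {"xyz": [0.16, 0, 0], "turn": 0, "jaw": 255},
  ],
)

```text
clock: 15.12
position: [0.5823, 0.0948, 0.0252]
ee_rot: [-2.087, -2.347, -0.001]
force: [3.6, -4.6, -0.4]
width: 0.005
```

```bash
python3 - <<'E'
from h import *
dock(.055,0,.025)
E
```

```text
t 15.12 pos [0.5823 0.0948 0.0252] yhead 6.69 tilt [-0.     0.001] F [ 3.6 -4.6 -0.4] w 0.005
DELTA cm [ 0.27 -0.06  0.02] turn 0.09225170872551303
dock x,y mm 52.3 -0.6 Fx -4.9 Fy -3.1
```

Request:
arm_command(
  deltas=[
    {"xyz": [0.04, 0, 0], "turn": 0, "jaw": 255},
    {"xyz": [0.08, 0, 0], "turn": 0, "jaw": 255},
    {"xyz": [0.12, 0, 0], "turn": 0, "jaw": 255},
    {"xyz": [0.16, 0, 0], "turn": 0, "jaw": 255},
  ],
)

```text
clock: 15.45
position: [0.5822, 0.0948, 0.0252]
ee_rot: [2.089, 2.346, -0.001]
force: [3.3, -7.2, -0.6]
width: 0.002
```

Request:
arm_command(
  deltas=[
    {"xyz": [0.04, 0, 0], "turn": 0, "jaw": 255},
    {"xyz": [0.08, 0, 0], "turn": 0, "jaw": 255},
    {"xyz": [0.12, 0, 0], "turn": 0, "jaw": 255},
    {"xyz": [0.16, 0, 0], "turn": 0, "jaw": 255},
  ],
)

```text
clock: 15.78
position: [0.5822, 0.0948, 0.0253]
ee_rot: [2.09, 2.344, -0.003]
force: [2.9, -8.8, 0.6]
width: 0.008
```

Request:
arm_command(
  deltas=[
    {"xyz": [0.04, 0, 0], "turn": 0, "jaw": 255},
    {"xyz": [0.08, 0, 0], "turn": 0, "jaw": 255},
    {"xyz": [0.12, 0, 0], "turn": 0, "jaw": 255},
    {"xyz": [0.16, 0, 0], "turn": 0, "jaw": 255},
  ],
)

```text
clock: 16.12
position: [0.5821, 0.0948, 0.0253]
ee_rot: [2.09, 2.342, -0.004]
force: [2.4, -9.8, -0.1]
width: 0.003
```

```bash
python3 - <<'E'
from h import *
dock(.055,0,.025)
from cell import get_image
d=get_image('wrist'); cv2.imwrite('pics/w11.png',d['frame'][:,:,::-1]); pickle.dump(d,open('w11.pkl','wb'))
E
```

```text
t 16.12 pos [0.5821 0.0948 0.0253] yhead 6.5 tilt [ 0.    -0.004] F [ 2.4 -9.8 -0.1] w 0.003
DELTA cm [ 0.27 -0.04  0.03] turn -0.0968810571596066
dock x,y mm 52.3 -0.4 Fx -10.0 Fy -1.2
```

View pics/w11.png

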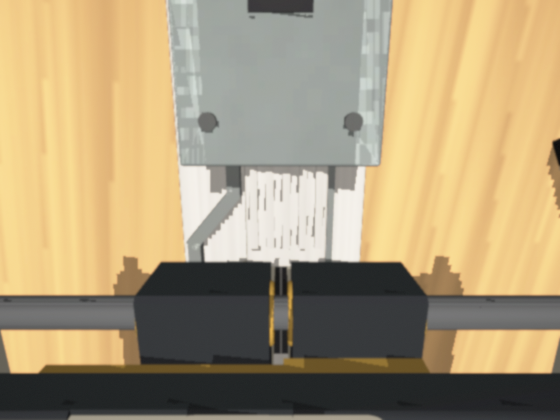

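Motion stops dead at tail ≈ 62 mm while the force rises 4→10 N. One slightly firmer confirming push.

Request:
arm_command(
  deltas=[
    {"xyz": [0.08, 0, 0], "turn": 0, "jaw": 255},
    {"xyz": [0.16, 0, 0], "turn": 0, "jaw": 255},
    {"xyz": [0.24, 0, 0], "turn": 0, "jaw": 255},
    {"xyz": [0.32, 0, 0], "turn": 0, "jaw": 255},
  ],
)

```text
clock: 16.5
position: [0.582, 0.0948, 0.0253]
ee_rot: [2.091, 2.338, -0.008]
force: [3.2, -13.6, 1.2]
width: 0.002
```

```bash
python3 - <<'E'
from h import *
dock(.055,0,.025)
E
```

```text
t 16.5 pos [0.582  0.0948 0.0253] yhead 6.38 tilt [ 0.001 -0.007] F [  3.2 -13.6   1.2] w 0.002
DELTA cm [ 0.27 -0.03  0.03] turn -0.22089373886069552
dock x,y mm 52.3 -0.3 Fx -13.9 Fy -1.6
```

Request:
arm_command(
  deltas=[
    {"xyz": [-0.1, 0, 0], "turn": 0, "jaw": 255},
    {"xyz": [-0.2, 0, 0], "turn": 0, "jaw": 255},
    {"xyz": [-0.2, 0, -0.5], "turn": 0, "jaw": 255},
    {"xyz": [-0.2, 0, -1.5], "turn": 0, "jaw": 255},
    {"xyz": [-0.2, 0, -3], "turn": 0, "jaw": 255},
  ],
)

```text
clock: 16.92
position: [0.5807, 0.0935, 0.0552]
ee_rot: [2.092, 2.34, -0.011]
force: [1.0, 0.3, 0.4]
width: 0.006
```

```bash
python3 - <<'E'
from h import *
dock(.05,0,.15)
E
```

```text
t 16.92 pos [0.5807 0.0935 0.0552] yhead 6.42 tilt [-0.003 -0.007] F [1.  0.3 0.4] w 0.006
DELTA cm [-0.19  0.08 -9.48] turn -0.18448867796979584
dock x,y mm 51.2 1.1 Fx 0.2 Fy -1.0
```

Free. Lift clear and move back in −x (dock) for a look from the wrist.

Request:
arm_command(
  deltas=[
    {"xyz": [-0.2, 0, -3], "turn": 0, "jaw": 255},
    {"xyz": [-0.2, 0, -7], "turn": 0, "jaw": 255},
    {"xyz": [-0.5, 0, -10], "turn": 0, "jaw": 255},
    {"xyz": [-3, 0, -12], "turn": 0, "jaw": 255},
    {"xyz": [-6, 0, -13], "turn": 0, "jaw": 255},
  ],
)

```text
clock: 17.33
position: [0.5881, 0.0376, 0.1894]
ee_rot: [2.085, 2.346, -0.005]
force: [0.9, -0.9, -0.5]
width: 0.004
```

Request:
arm_command(
  deltas=[
    {"xyz": [-3, 0, 0], "turn": 0, "jaw": 255},
    {"xyz": [-5, 0, 0], "turn": 0, "jaw": 255},
    {"xyz": [-5, 0, 0], "turn": 0, "jaw": 255},
    {"xyz": [-5, 0, 0], "turn": 0, "jaw": 255},
    {"xyz": [-5, 0, 0], "turn": 0, "jaw": 255},
  ],
)

```text
clock: 17.75
position: [0.5932, -0.0107, 0.1897]
ee_rot: [2.085, 2.348, -0.005]
force: [0.1, 0.9, -0.7]
width: 0.006
```

```bash
python3 - <<'E'
from h import *
dock(.05,0,.15)
from cell import get_image
d=get_image('wrist'); cv2.imwrite('pics/w12.png',d['frame'][:,:,::-1]); pickle.dump(d,open('w12.pkl','wb'))
d=get_image('scene'); cv2.imwrite('pics/s12.png',d['frame'][:,:,::-1])
P=0
E
```

```text
t 17.75 pos [ 0.5932 -0.0107  0.1897] yhead 6.78 tilt [-0.001 -0.003] F [ 0.1  0.9 -0.7] w 0.006
DELTA cm [10.39  0.1   3.94] turn 0.17808790619903903
dock x,y mm -53.8 0.6 Fx 0.8 Fy -0.2
```

View pics/w12.png

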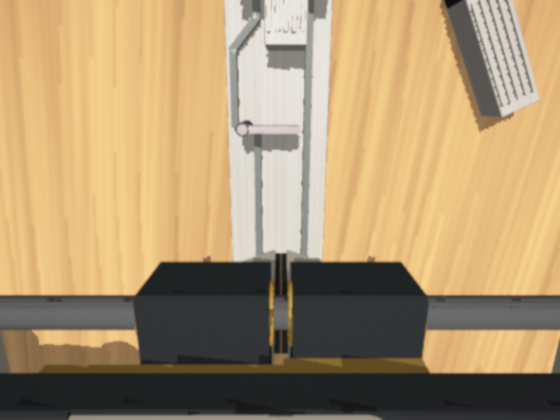

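View pics/s12.png

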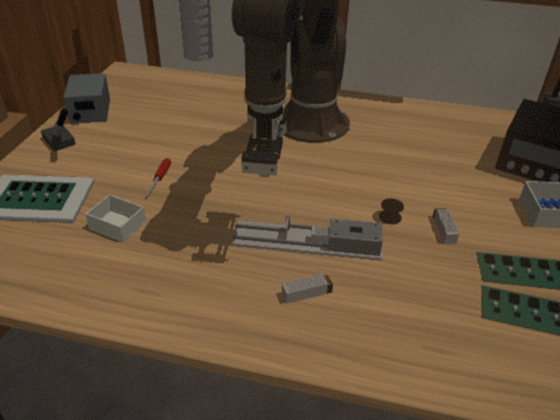

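```bash
python3 - <<'E'
from h import *
d=pickle.load(open('w12.pkl','rb'))
h=ray(d,[[244,128.5]],.05)[0,:2]
for uv in ([268,44.5],[304,45]):
    p=ray(d,[uv],.046)[0,:2]; print('tail x',(p-h)@DR*1000,'y',(p-O)@DN*1000)
t=ray(d,[[298,129]],.05)[0,:2]; v=t-h; print('flap angle deg',np.degrees(np.arctan2(v@DR,-(v@DN))))
from cell import sign_off,observe
print(observe()['force']); sign_off()
E
```

```text
tail x 60.837039064102456 y 10.33592183205987
tail x 60.58865993561399 y -16.40160526898569
flap angle deg -0.2951470565916192
[0.33254326 0.45249383 0.24343958]
the job is handed in; nothing more can be done
```

The power module is docked against the hidden stop with the flap closed behind it, and I have handed the job in.

- **Placing:** I gripped the module nearest the base, laid it flat in the entry with the connector end towards the flap, and released it.
- **Pushing:** I pushed it from behind with the fingers closed. The push force was about 3 to 5 N through the flap and along the lane.
- **Stop:** Motion stopped dead with the gripper at dock x = 52.3 mm, which puts the tail at about 62 mm. The force rose to about 14 N on a slightly firmer confirming push, with no further movement.
- **Retreat:** I backed off 2 mm, lifted the gripper straight up and moved clear.

My last checks:
- **Tail position:** The final wrist image puts the tail at x ≈ 60.7 mm, against 62 mm from the arm position. The two agree to about 1 mm, which is within the camera calibration.
- **Flap:** It is closed, with a measured angle of about −0.3°.
- **Gripper:** It is about 0.19 m above the bench, touching nothing, with forces under 1 N.
- **Bystanders:** The spool, screwdriver and carton look unmoved in the scene image.
- **Time:** The job took about 18 s of the 61 s allowed.

No check failed.

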